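# Find the free-running banding wheel and mount the chuck

## Task

Only one of the three banding wheels still runs free; the other two bind. First push each wheel round by its upright drive pin, gently (well under 25 N) and at least a third of a turn all in one direction, to feel how it runs; then set the clay chuck gently over the central spigot of the free-running wheel, fully home on its head, and let go. Leave the other things on the table where they are.

Things in the scene. Friction and masses are not known exactly. Their poses are not given: they have to be found in the camera images.
- whirler_1: Banding wheel (hand turntable), fixed; all 3 alike. Origin: centre of its round foot on the table, z up, never yawed. Iron foot 150 mm and drum 134 mm across, to 87 mm high; on it a turning aluminium head, 160 mm across, flat top at z 100 mm. On the head: central steel spigot (19 mm across, 22 mm tall, 2 mm chamfer) and a black slippery-sleeved drive pin (12 mm across, 35 mm tall) 65 mm from the spigot's axis.
- head_1 (a joint): Angle of the head of whirler_1, rad, counting on over full turns: 0 when its drive pin is on the +x side of the spigot, growing anticlockwise seen from above. Starts within 0.5 of 0.
- whirler_2: Banding wheel, the same as whirler_1. On all three wheels the spindle is worn: spigot and head (with drive pin) stand off this origin by an amount that differs from wheel to wheel and stays constant, up to 4 mm in x and up to 4 mm in y (5.7 mm in all), so the spigot's exact place must be felt or seen.
- head_2 (a joint): Angle of the head of whirler_2, rad, counting on over full turns: 0 when its drive pin is on the +x side of the spigot, growing anticlockwise seen from above. Starts within 0.5 of 0.
- whirler_3: Banding wheel, the same as whirler_1. On all three the head turns endlessly either way. A binding wheel needs a steady 2.5 to 6 N at the drive pin and stops as soon as it is let go; the free-running one needs less than 0.5 N and coasts on ahead of the hand (inertia felt at the pin about 0.2 kg).
- head_3 (a joint): Angle of the head of whirler_3, rad, counting on over full turns: 0 when its drive pin is on the +x side of the spigot, growing anticlockwise seen from above. Starts within 0.5 of 0.
- chuck: Chuck: thick-walled fired-clay tube, 50 mm outside diameter, 50 mm tall, open bore 23 mm across right through, about 0.2 kg, standing upright, loose. Origin: centre of its underside. Its bore drops over a wheel's spigot with 2 mm to spare all round; fully home, its underside lies on the head's flat top.
- stamp: Bystander: round fired-clay stamp 52 mm across, 40 mm tall. Origin: centre of its underside.
- pumpkin: Bystander: small grey clay pumpkin 62 mm across, 46 mm tall. Origin: centre of its underside.
- bowl: Bystander: small terracotta bowl 90 mm across, 40 mm tall. Origin: centre of its underside.
- modelling_knife: Bystander: spatula-like modelling knife 170 mm long lying flat along its x axis. Origin: on the table under its middle.
- glaze_jar: Bystander: white jar with blue cap, 60 mm across, 70 mm tall. Origin: centre of its underside.
- paint_brush: Bystander: brush 180 mm long lying flat along its x axis. Origin: on the table under its middle.
Not all that is in view belongs to the job. What is shaped like the chuck but green or yellow is not meant.

How it is judged:
On the way, in this order (a step that is already met when the one before it is completed fails the run):
1. all three wheels have been pushed round (each head's angle beyond 1.5 rad one way or the other) ((value of joint head_1 above 1.5 rad or value of joint head_1 below -1.5 rad) and (value of joint head_2 above 1.5 rad or value of joint head_2 below -1.5 rad) and (value of joint head_3 above 1.5 rad or value of joint head_3 below -1.5 rad)), for 0.1 s.
2. the chuck is down over a spigot (((horizontal distance between chuck and whirler_1 below 0.01 m and z of chuck in the frame of whirler_1 between 0.097 and 0.103 m) or (horizontal distance between chuck and whirler_2 below 0.01 m and z of chuck in the frame of whirler_2 between 0.097 and 0.103 m) or (horizontal distance between chuck and whirler_3 below 0.01 m and z of chuck in the frame of whirler_3 between 0.097 and 0.103 m))), for 0.2 s.
At the end, for the whole second after the job is handed in: Chuck upright (0.06 rad) over the free-running wheel's spigot (load on that head under 4.5 N, chuck included), underside within 3 mm of the head's top and 10 mm of the wheel's centre, released, under 0.03 m/s; every wheel turned (angle beyond 1.5 rad either way) (all of step 1 and (((horizontal distance between chuck and whirler_1 below 0.01 m and z of chuck in the frame of whirler_1 between 0.097 and 0.103 m) and contact force between head_1 and anything else below 4.5 N) or ((horizontal distance between chuck and whirler_2 below 0.01 m and z of chuck in the frame of whirler_2 between 0.097 and 0.103 m) and contact force between head_2 and anything else below 4.5 N) or ((horizontal distance between chuck and whirler_3 below 0.01 m and z of chuck in the frame of whirler_3 between 0.097 and 0.103 m) and contact force between head_3 and anything else below 4.5 N)) and angle between chuck's own z axis and vertical below 0.06 rad and linear speed of chuck below 0.03 m/s); the robot touches nothing.
It fails at once if the robot pushes on a wheel's head with more than 30 N (contact force between any of the arm, the fingers and head_1 above 30 N or contact force between any of the arm, the fingers and head_2 above 30 N or contact force between any of the arm, the fingers and head_3 above 30 N).
It fails at once if the chuck is pressed on a wheel's head with more than 30 N (contact force between chuck and head_1 above 30 N or contact force between chuck and head_2 above 30 N or contact force between chuck and head_3 above 30 N).
It fails at once if a bystander is moved by more than 30 mm (distance of any of stamp, pumpkin, bowl, modelling_knife, glaze_jar, paint_brush from where it was at the start of the episode above 0.03 m).
It also fails if it takes over 72 s, if anything falls off the work surface, if the arm or the gripper's body presses on something with over 40 N, if the wrist force passes 120 N, or if a joint passes its speed limit or range.

## Robot

A 6-joint arm with a two-finger parallel gripper is mounted at the origin on the work surface. World frame = base frame: x ahead of the robot, y to its left, z up, the work surface at z = 0. Lengths are in m, angles in rad, forces in N, time in s.
With the tool pointing down it reaches from about 0.3 to 0.875 m from the base axis. Payload 6.4 kg.
Tool frame: the origin (TCP) lies at the very end of the fingers, on their centre line; the grasp point (between the pads) lies 19 mm behind it; z points along the fingers, y is the line along which they close (so a half turn about z gives the same grasp; the last joint's range is limited). The gripper opens to 88 mm and grips with 3 to 60 N. Pads are 18 mm wide; open, the fingers measure 123 mm over their backs; the gripper's body (75 mm by 187 mm) begins 45 mm behind the grasp point.
Start: joints at [0.981, 0.181, 1.607, -0, 1.354, -0.206], TCP at [0.215, 0.533, 0.239] pointing down, gripper open.
Joint ranges: [-2.99, 2.99], [-0.89, 2.07], [0.3, 2.58], [-1.14, 4.28], [0, 2.63], [-3.12, 3.12]. Speed limits (rad/s): [2.57, 2.57, 3.01, 3.14, 3.14, 3.14].

## Interface

Orientations are given as a 3x3 rotation matrix whose columns are the frame's x, y, z axes.
In Python, from plant import manip, get_image, finish_job, recognise, spot_point gives the robot as it stands.
- The arm moves only by the tool drive_tool, never from a script. Its argument "deltas" is a list of rows, each an object of numbers: "dx", "dy", "dz": the shift along the tool's x, y, z in cm; "wx", "wy", "wz": the turn, a rotation vector about the tool's x, y, z in degrees; "claw": the gripper's target within -1 to 1 (shut at 1, half-way at 0, fully open at -1). In form: [{"dx": .., "dy": .., "dz": .., "wx": .., "wy": .., "wz": .., "claw": ..}, ...]. A call has 1 to 20 rows; each row shifts and turns the commanded pose from where the row before left it, along the tool's axes as they then stand; what a row does not reach is not made up. A row lasts 1/12 s, in which the tool goes at most 41.7 mm and 7.16 degrees, less where a joint would pass 70% of its speed; a pose out of reach is approached as far as the arm can. A call with a gripper value outside its range is refused whole. The fingers move at their own pace and stop on an object; "newtons" is the grip in N (left out, the last holds). Time passes only in rows, so rows that do not move let the fingers close. It gives the time, the measured TCP pose, the force, the opening and the grip force at its end, in the units of the state.
- manip.get_obs(): the state, without advancing time (a new reading comes with each control period).
- get_image(name): name is "scene" or "side" or "wrist"; returns a dict with "frame" (480x640x3 uint8, red, green, blue), "K" (3x3 intrinsics, pixels), "extrinsics" (4x4, takes a point from camera to world coordinates). Camera axes: x right, y up, looking along -z (the intrinsics and any distortion apply to the point x, -y, -z); pixel columns grow to the right and rows downward; lengths in m; the calibration is good to about 2 mm. A picture is of the moment at which its call begins. There is no depth.
- finish_job(): hands the job in; it is judged then, once.
Trained networks look in a picture, given as the dict that the camera call returned (one of the last four; its "shot" number tells which), for a name from the list of things; names that differ only in an ending like _2 or _b are one class to them, and where a whole thing is asked for, a point or a joint stands for the part that bears it (a point fixed in the world has none). Each returns a list of dicts, best first, with "p" (0 to 1); they miss things now and then, are a little off and sometimes report something else, mostly with a low value. They report only what shows in the picture. A call takes as long as a camera call. They do not tell look-alikes from the thing itself.
- recognise(picture, label): "position" ([x, y, z] in m, in world coordinates, good to about 4 mm: the middle of the surface that is visible of it).
- spot_point(picture, label): "position" ([x, y, z] in m, in world coordinates, good to about 4 mm: a listed point, or the origin of a listed thing).
The state is a dict: "clock": time; "joint_pos": joint angles; "joint_velocities": joint speeds; "joint_torque": joint torques, N m; "tool_pos": TCP position; "orientation": TCP orientation; "contact_force": force on the tool from outside, world axes, zero at the start; "wrist_torque": the same for the moment, N m; "gripper_width": finger opening in m; "grip_force": force on a finger pad.
Only numpy, scipy, OpenCV 4.12 (cv2) and the standard library are available. Lean on these libraries where they do the work, as an engineer would, in place of code of your own. Each camera call takes 0.05 s, during which the arm holds its last target. There are 200 camera calls.

## Working session

There is one attempt and no reset: what is moved stays moved. The work goes in short steps, Python scripts to look and compute and a tool call to move; the robot and the scene stay as the last step left them, time stands still between calls to the robot, and variables do not carry over. Pictures are saved under pics/ and viewed, at most 10 in all, crops included, and the job is handed in when it is done.

Besides the shell and the picture viewer there is one more tool, called as name([rows], argument=value, ...), one row to a line, values as JSON. drive_tool: Moves the arm, as the interface text tells. Its arguments: {"type":"object","properties":{"deltas":{"type":"array"},"newtons":{"type":"number"}},"required":["deltas"]}

```bash
ls; mkdir -p pics; cat > h.py <<'E'
import numpy as np, cv2
from plant import manip, get_image, finish_job, recognise, spot_point
def save(p,n): cv2.imwrite('pics/'+n,p['frame'][:,:,::-1])
def st():
    o=manip.get_obs(); print(round(o['clock'],2),'tcp',np.round(o['tool_pos'],4),'F',np.round(o['contact_force'],1),'w',round(o['gripper_width'],4)); return o
E
python3 - <<'E'
from h import *
o=st(); print(np.round(o['orientation'],3))
for c in('scene','side'):
    p=get_image(c); save(p,c+'0.png'); print(c,np.round(p['extrinsics'],3).tolist(),np.round(p['K'],1).tolist())
    for l in('whirler_1','chuck'):
        for f in(recognise,spot_point):
            print(l,f.__name__,[(round(d['p'],2),np.round(d['position'],3).tolist()) for d in f(p,l)])
E
```

```text
pics
0.0 tcp [0.215  0.5327 0.2378] F [ 0.9 -0.8  0.5] w 0.0876
[[-0.927  0.374 -0.001]
 [ 0.374  0.927 -0.001]
 [ 0.    -0.002 -1.   ]]
scene [[-0.146, -0.603, 0.784, 1.561], [0.989, -0.102, 0.105, 0.141], [0.017, 0.791, 0.612, 0.847], [0.0, 0.0, 0.0, 1.0]] [[605.6, 0.0, 320.6], [0.0, 605.6, 240.5], [0.0, 0.0, 1.0]]
whirler_1 call [(0.97, [0.579, -0.232, 0.031]), (0.71, [0.535, 0.255, 0.03]), (0.59, [0.529, -0.249, 0.098]), (0.58, [0.664, -0.001, 0.035])]
whirler_1 call [(0.94, [0.476, 0.263, -0.001]), (0.92, [0.606, -0.005, 0.002]), (0.56, [0.525, -0.256, -0.0]), (0.18, [0.78, 0.112, -0.002])]
chuck call [(0.94, [0.289, -0.212, 0.036]), (0.92, [0.453, 0.068, 0.043]), (0.76, [0.361, 0.065, 0.042]), (0.58, [0.431, -0.039, 0.048])]
chuck call [(0.75, [0.352, 0.061, -0.004]), (0.74, [0.424, -0.033, -0.001]), (0.71, [0.271, -0.217, -0.002]), (0.68, [0.703, -0.218, 0.001]), (0.6, [0.436, 0.065, 0.002])]
side [[-0.999, 0.01, -0.048, 0.482], [-0.045, -0.595, 0.803, 0.726], [-0.021, 0.804, 0.594, 0.569], [0.0, 0.0, 0.0, 1.0]] [[501.6, 0.0, 326.2], [0.0, 501.6, 233.4], [0.0, 0.0, 1.0]]
whirler_1 call [(0.79, [0.599, 0.049, 0.038]), (0.77, [0.474, 0.32, 0.024]), (0.75, [0.512, -0.198, 0.038]), (0.52, [0.784, 0.104, 0.026])]
whirler_1 call [(0.84, [0.521, -0.256, -0.005]), (0.77, [0.606, -0.006, 0.004]), (0.62, [0.476, 0.259, -0.004])]
chuck call [(0.84, [0.423, -0.017, 0.042]), (0.78, [0.353, 0.077, 0.04]), (0.72, [0.43, 0.081, 0.042]), (0.67, [0.269, -0.197, 0.036])]
chuck call [(0.81, [0.433, 0.068, -0.004]), (0.73, [0.268, -0.217, 0.002]), (0.66, [0.352, 0.059, 0.002]), (0.58, [0.422, -0.033, 0.002])]
```

View pics/scene0.png

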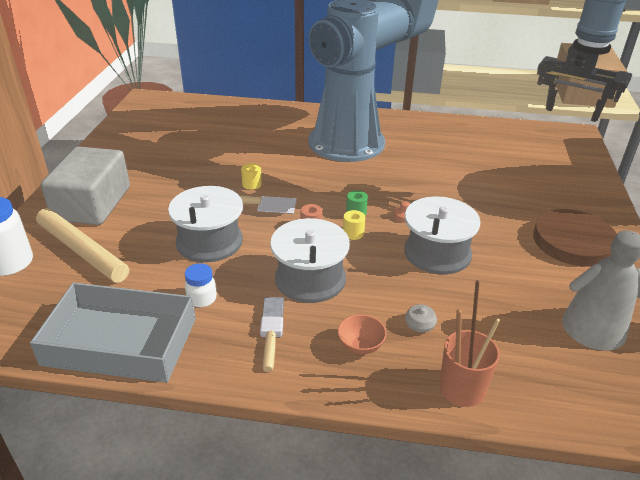

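View pics/side0.png

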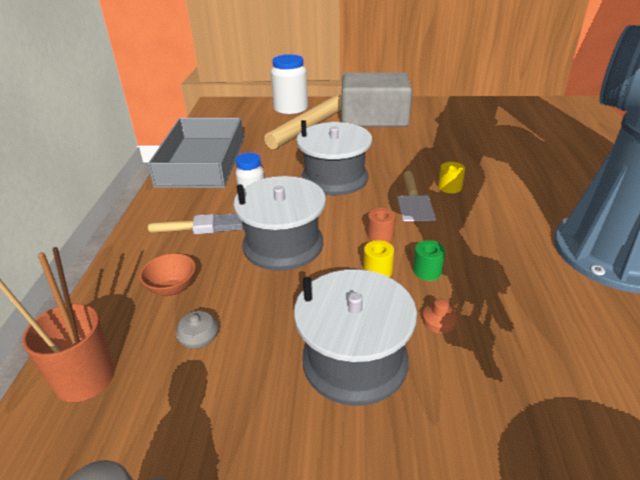

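The chuck-shaped things in the side view are a terracotta one at (381,224), yellow at (378,260) and (452,177), and green at (428,261). The terracotta one is the clay chuck, at about (0.422, -0.033). The red-brown object with a knob at (440,316) is the stamp. I'll confirm the chuck in a crop and locate the pins.

```bash
cat >> h.py <<'E'
def proj(p,X):
    E=np.linalg.inv(p['extrinsics']); c=E[:3,:3]@np.array(X,float)+E[:3,3]; u=p['K']@np.array([c[0],-c[1],-c[2]]); return u[:2]/u[2]
def ray(p,uv,z):
    d=np.linalg.inv(p['K'])@np.array([uv[0],uv[1],1.]); d=p['extrinsics'][:3,:3]@np.array([d[0],-d[1],-d[2]]); o=p['extrinsics'][:3,3]; return o+d*(z-o[2])/d[2]
W=[(0.476,0.261),(0.606,-0.005),(0.523,-0.256)]
E
python3 - <<'E'
from h import *
for c in('scene','side'):
    p=get_image(c); g=p['frame'].max(2)
    for w in W:
        m=np.zeros(g.shape,np.uint8)
        pts=[proj(p,[w[0]+.078*np.cos(a),w[1]+.078*np.sin(a),z]) for a in np.linspace(-.8,.8,20) for z in(.105,.13)]+[proj(p,[w[0]+.04,w[1],.1])]
        cv2.fillConvexPoly(m,cv2.convexHull(np.int32(pts)),1)
        n,l,s,ce=cv2.connectedComponentsWithStats(((g<70)&(m>0)).astype(np.uint8))
        i=1+np.argmax(s[1:,4]); print(c,w,s[i],np.round(ce[i],1),np.round(ray(p,ce[i],.1175),4))
    # crops of heads+chuck
    u=proj(p,[.422,-.033,.04]).astype(int)
    cr=p['frame'][u[1]-60:u[1]+60,u[0]-80:u[0]+80] 
    cv2.imwrite(f'pics/ck_{c}.png',cv2.resize(cr,(480,360),interpolation=3)[:,:,::-1])
a=cv2.imread('pics/ck_side.png'); b=cv2.imread('pics/ck_scene.png'); cv2.imwrite('pics/ck.png',cv2.resize(np.hstack([a,b]),(800,300)))
E
```

```text
scene (0.476, 0.261) [433 224   5   9  18] [434.6 228.3] [0.546  0.2384 0.1175]
scene (0.606, -0.005) [311 250   2   3   4] [311.2 251.2] [0.6614 0.0027 0.1175]
scene (0.523, -0.256) [190 208   5  15  43] [192.  215.4] [ 0.5851 -0.2593  0.1175]
side (0.476, 0.261) [303 277   9  24 174] [306.8 287.9] [0.5385 0.2372 0.1175]
side (0.606, -0.005) [237 185   8  19 101] [240.7 193.8] [0.6695 0.0044 0.1175]
side (0.523, -0.256) [302 121   4  15  53] [303.4 128.3] [ 0.5834 -0.2578  0.1175]
```

View pics/ck.png

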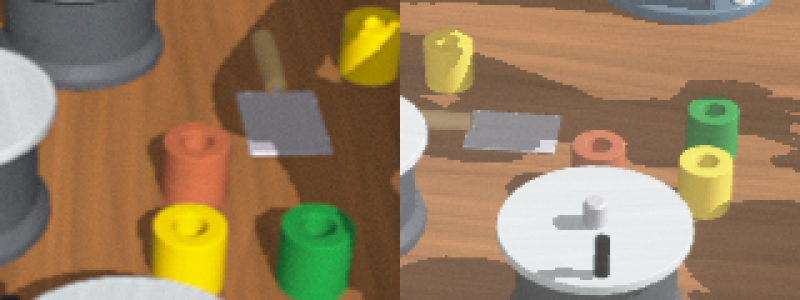

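Confirmed: the terracotta tube with the open bore, at crop (197,165) in the side view, is the chuck. Next I move above the left wheel for a wrist view.

drive_tool([
  {"dx": -3.44,"dy": -1.55,"claw": 1},
  {"dx": -3.44,"dy": -1.55,"claw": 1},
  {"dx": -3.44,"dy": -1.55,"claw": 1},
  {"dx": -3.44,"dy": -1.55,"claw": 1},
  {"dx": -3.44,"dy": -1.55,"claw": 1},
  {"dx": -3.44,"dy": -1.55,"claw": 1},
  {"dx": -3.44,"dy": -1.55,"claw": 1},
  {"dx": -3.44,"dy": -1.55,"claw": 1},
  {"dx": -3.44,"dy": -1.55,"claw": 1},
  {"dx": -3.44,"dy": -1.55,"claw": 1},
  {"wz": 6.8,"claw": 1},
  {"wz": 6.8,"claw": 1},
  {"wz": 6.8,"claw": 1},
  {"wz": 6.8,"claw": 1},
  {"wz": 6.8,"claw": 1},
  {"wz": 6.8,"claw": 1},
  {"wz": 6.8,"claw": 1},
  {"wz": 6.8,"claw": 1},
  {"wz": 6.8,"claw": 1},
  {"wz": 6.8,"claw": 1},
], newtons=10)

```text
invalid input
```

```bash
python3 - <<'E'
from h import *
o=st(); print(np.round(o['orientation'],3).tolist(),np.round(o['joint_pos'],2))
p=get_image('wrist'); save(p,'w1.png'); print(np.round(p['extrinsics'],3).tolist(),np.round(p['K'],1).tolist())
E
```

```text
0.6 tcp [0.2153 0.5332 0.2387] F [ 0.  -0.  -1.3] w 0.088
[[-0.927, 0.374, -0.0], [0.374, 0.927, -0.0], [0.0, -0.0, -1.0]] [ 0.98  0.18  1.61  0.    1.35 -0.21]
[[0.374, -0.892, -0.253, 0.151], [0.928, 0.36, 0.101, 0.56], [0.001, -0.273, 0.962, 0.385], [0.0, 0.0, 0.0, 1.0]] [[378.2, 0.0, 322.9], [0.0, 378.2, 233.6], [0.0, 0.0, 1.0]]
```

View pics/w1.png

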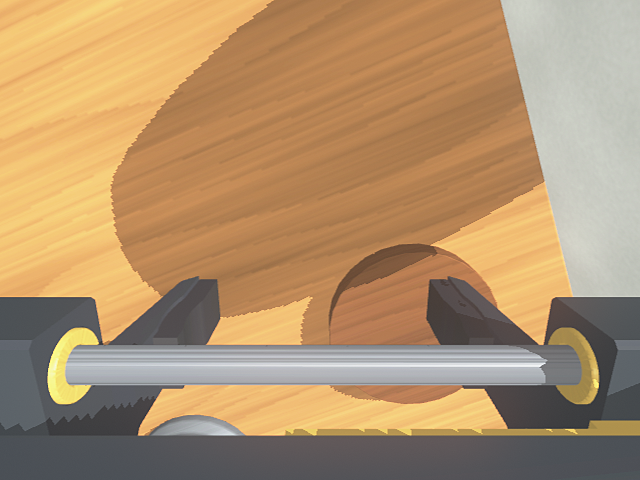

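The wrist camera looks toward tool +x and sees only the table here. The call was probably refused because the keys were incomplete, so I'll send full rows.

drive_tool([
  {"dx": -3.53,"dy": -1.84,"dz": 0,"wx": 0,"wy": 0,"wz": 0,"claw": 1},
  {"dx": -3.53,"dy": -1.84,"dz": 0,"wx": 0,"wy": 0,"wz": 0,"claw": 1},
  {"dx": -3.53,"dy": -1.84,"dz": 0,"wx": 0,"wy": 0,"wz": 0,"claw": 1},
  {"dx": -3.53,"dy": -1.84,"dz": 0,"wx": 0,"wy": 0,"wz": 0,"claw": 1},
  {"dx": -3.53,"dy": -1.84,"dz": 0,"wx": 0,"wy": 0,"wz": 0,"claw": 1},
  {"dx": -3.53,"dy": -1.84,"dz": 0,"wx": 0,"wy": 0,"wz": 0,"claw": 1},
  {"dx": -3.53,"dy": -1.84,"dz": 0,"wx": 0,"wy": 0,"wz": 0,"claw": 1},
  {"dx": -3.53,"dy": -1.84,"dz": 0,"wx": 0,"wy": 0,"wz": 0,"claw": 1},
  {"dx": -3.53,"dy": -1.84,"dz": 0,"wx": 0,"wy": 0,"wz": 0,"claw": 1},
  {"dx": -3.53,"dy": -1.84,"dz": 0,"wx": 0,"wy": 0,"wz": 0,"claw": 1},
  {"dx": -3.53,"dy": -1.84,"dz": 0,"wx": 0,"wy": 0,"wz": 0,"claw": 1},
], newtons=10)

```text
clock: 1.57
tool_pos: [0.5006, 0.1984, 0.239]
orientation: [[-0.927, 0.375, 0.001], [0.375, 0.927, 0.0], [-0.0, 0.0, -1.0]]
contact_force: [-0.1, 1.0, -0.6]
gripper_width: 0.0165
grip_force: 0.0
```

drive_tool([
  {"dx": 0,"dy": 0,"dz": 0,"wx": 0,"wy": 0,"wz": 6.8,"claw": 1},
  {"dx": 0,"dy": 0,"dz": 0,"wx": 0,"wy": 0,"wz": 6.8,"claw": 1},
  {"dx": 0,"dy": 0,"dz": 0,"wx": 0,"wy": 0,"wz": 6.8,"claw": 1},
  {"dx": 0,"dy": 0,"dz": 0,"wx": 0,"wy": 0,"wz": 6.8,"claw": 1},
  {"dx": 0,"dy": 0,"dz": 0,"wx": 0,"wy": 0,"wz": 6.8,"claw": 1},
  {"dx": 0,"dy": 0,"dz": 0,"wx": 0,"wy": 0,"wz": 6.8,"claw": 1},
  {"dx": 0,"dy": 0,"dz": 0,"wx": 0,"wy": 0,"wz": 6.8,"claw": 1},
  {"dx": 0,"dy": 0,"dz": 0,"wx": 0,"wy": 0,"wz": 6.8,"claw": 1},
  {"dx": 0,"dy": 0,"dz": 0,"wx": 0,"wy": 0,"wz": 6.8,"claw": 1},
  {"dx": 0,"dy": 0,"dz": 0,"wx": 0,"wy": 0,"wz": 6.8,"claw": 1},
  {"dx": 0,"dy": 0,"dz": 0,"wx": 0,"wy": 0,"wz": 0,"claw": 1},
], newtons=10)

```text
clock: 2.48
tool_pos: [0.4996, 0.2001, 0.2388]
orientation: [[0.004, 1.0, 0.0], [1.0, -0.004, 0.0], [0.0, 0.0, -1.0]]
contact_force: [0.2, -0.3, -0.4]
gripper_width: 0.0004
grip_force: 0.0
```

```bash
python3 - <<'E'
from h import *
o=st(); print(np.round(o['orientation'],3).tolist(),np.round(o['joint_pos'],2))
p=get_image('wrist'); save(p,'w1b.png'); np.savez('w1b.npz',**{k:p[k] for k in('frame','K','extrinsics')})
E
```

```text
2.48 tcp [0.4996 0.2001 0.2388] F [ 0.2 -0.3 -0.4] w 0.0004
[[0.004, 1.0, 0.0], [1.0, -0.004, 0.0], [0.0, 0.0, -1.0]] [0.16 0.1  1.7  0.   1.34 0.16]
```

View pics/w1b.png

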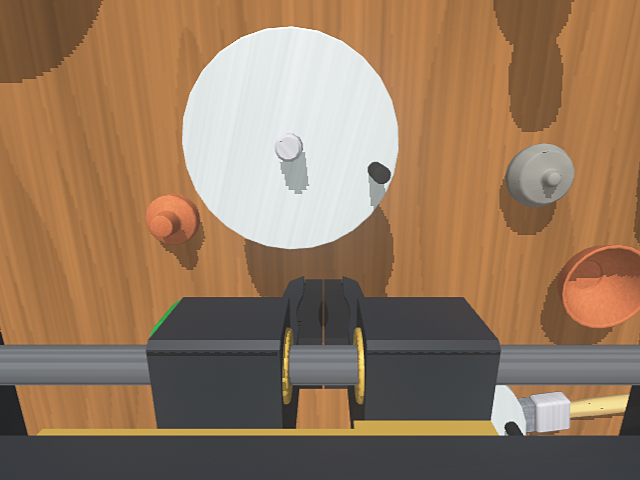

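Wrist view: head centre at about (290,140), spigot at (288,147), pin at (378,172). I'll fit the head and pin silhouettes to get world positions.

```bash
cat >> h.py <<'E'
def cyl(p,x,y,r,z0,z1):
    pts=[proj(p,[x+r*np.cos(a),y+r*np.sin(a),z]) for a in np.linspace(0,2*np.pi,60) for z in(z0,z1)]
    h=cv2.convexHull(np.float32(pts)); m=cv2.moments(h); return h,np.array([m['m10'],m['m01']])/m['m00']
def fit(p,mask,xy,r,z0,z1):
    n,l,s,ce=cv2.connectedComponentsWithStats(mask.astype(np.uint8))
    i=1+np.argmax(s[1:,4]); c=cv2.findContours((l==i).astype(np.uint8),0,1)[0]
    h=cv2.convexHull(max(c,key=len)); m=cv2.moments(h); t=np.array([m['m10'],m['m01']])/m['m00']; xy=np.array(xy,float)
    for _ in range(6):
        _,q=cyl(p,*xy,r,z0,z1); xy+=(ray(p,t,.1)-ray(p,q,.1))[:2]
    return xy,m['m00'],cv2.contourArea(cyl(p,*xy,r,z0,z1)[0])
def locate(p,w):
    f=p['frame'].astype(int); mx=f.max(2); mn=f.min(2)
    roi=np.zeros(mx.shape,np.uint8); cv2.fillConvexPoly(roi,np.int32(cyl(p,*w,.092,.1,.1)[0]),1)
    white=(mn>130)&(mx-mn<40)&(roi>0)
    H,a,b=fit(p,white,w,.08,.1,.1)
    roi2=roi*0; cv2.fillConvexPoly(roi2,np.int32(cyl(p,*H,.076,.1,.135)[0]),1)
    P,c,d=fit(p,(mx<75)&(roi2>0),H+[.065,0],.006,.1,.135)
    v=P-H; print('head',np.round(H,4),'area',a,b,'pin',np.round(P,4),'area',c,d,'r',round(np.hypot(*v),4),'phi',round(np.degrees(np.arctan2(v[1],v[0])),1)); return H,P
E
python3 - <<'E'
from h import *
p=dict(np.load('w1b.npz')); locate(p,W[0])
f=p['frame']; print(f[135:160:3,270:306:4].min(2))
E
```

```text
head [0.4768 0.2569] area 37695.0 38512.69434386502 pin [0.5393 0.24  ] area 315.0 393.76448172703385 r 0.0647 phi -15.2
[[228 226 231 229 232 234 181 229 227]
 [229 226 231 228 210 213 225 166 228]
 [229 227 228 191 211 213 216 215 225]
 [227 221 210 219 214 211 214 193 146]
 [226 218 214 213 218 210 212 191 146]
 [226 221 220 209 215 216 211 189 145]
 [226 234 183 215 209 220 214 134 162]
 [226 231 161 225 213 214 232 126 162]
 [225 231 233 116 152 146 124 162 162]]
```

drive_tool([
  {"dx": 1.67,"dy": 3.34,"dz": 0,"wx": 0,"wy": 0,"wz": 0,"claw": 1},
  {"dx": 0,"dy": 0,"dz": 4,"wx": 0,"wy": 0,"wz": 5,"claw": 1},
  {"dx": 0,"dy": 0,"dz": 4,"wx": 0,"wy": 0,"wz": 5,"claw": 1},
  {"dx": 0,"dy": 0,"dz": 3.5,"wx": 0,"wy": 0,"wz": 5,"claw": 1},
  {"dx": 0,"dy": 0,"dz": 1.2,"wx": 0,"wy": 0,"wz": 0,"claw": 1},
  {"dx": 0,"dy": 0,"dz": 0,"wx": 0,"wy": 0,"wz": 0,"claw": 1},
  {"dx": 0.3,"dy": 0,"dz": 0,"wx": 0,"wy": 0,"wz": 0,"claw": 1},
  {"dx": 0.2,"dy": 0,"dz": 0,"wx": 0,"wy": 0,"wz": 0,"claw": 1},
])

```text
clock: 3.2
tool_pos: [0.5362, 0.2222, 0.1144]
orientation: [[0.256, 0.967, 0.004], [0.967, -0.256, 0.001], [0.002, 0.004, -1.0]]
contact_force: [-0.0, -0.1, 0.5]
gripper_width: 0.0008
grip_force: 0.0
```

drive_tool([
  {"dx": 0.2,"dy": 0,"dz": 0,"wx": 0,"wy": 0,"wz": 0,"claw": 1},
  {"dx": 0.2,"dy": 0,"dz": 0,"wx": 0,"wy": 0,"wz": 0,"claw": 1},
  {"dx": 0.34,"dy": 0.06,"dz": 0,"wx": 0,"wy": 0,"wz": -3,"claw": 1},
  {"dx": 0.34,"dy": 0.06,"dz": 0,"wx": 0,"wy": 0,"wz": -3,"claw": 1},
])

```text
clock: 3.53
tool_pos: [0.539, 0.2316, 0.1134]
orientation: [[0.153, 0.988, 0.002], [0.988, -0.153, -0.001], [-0.001, 0.003, -1.0]]
contact_force: [0.3, -3.4, 1.6]
gripper_width: 0.0005
grip_force: 2.0
```

drive_tool([
  {"dx": 0.34,"dy": 0.06,"dz": 0,"wx": 0,"wy": 0,"wz": -3,"claw": 1},
  {"dx": 0.34,"dy": 0.06,"dz": 0,"wx": 0,"wy": 0,"wz": -3,"claw": 1},
  {"dx": 0.34,"dy": 0.06,"dz": 0,"wx": 0,"wy": 0,"wz": -3,"claw": 1},
])

```text
clock: 3.78
tool_pos: [0.5421, 0.2414, 0.1134]
orientation: [[-0.004, 1.0, 0.003], [1.0, 0.004, -0.001], [-0.001, 0.003, -1.0]]
contact_force: [0.9, -4.1, 1.9]
gripper_width: 0.0005
grip_force: 2.1
```

drive_tool([
  {"dx": 0.688,"dy": 0.12,"dz": 0,"wx": 0,"wy": 0,"wz": -6,"claw": 1},
  {"dx": 0.688,"dy": 0.12,"dz": 0,"wx": 0,"wy": 0,"wz": -6,"claw": 1},
  {"dx": 0.688,"dy": 0.12,"dz": 0,"wx": 0,"wy": 0,"wz": -6,"claw": 1},
  {"dx": 0.688,"dy": 0.12,"dz": 0,"wx": 0,"wy": 0,"wz": -6,"claw": 1},
  {"dx": 0.688,"dy": 0.12,"dz": 0,"wx": 0,"wy": 0,"wz": -6,"claw": 1},
  {"dx": 0.688,"dy": 0.12,"dz": 0,"wx": 0,"wy": 0,"wz": -6,"claw": 1},
  {"dx": 0.688,"dy": 0.12,"dz": 0,"wx": 0,"wy": 0,"wz": -6,"claw": 1},
  {"dx": 0.688,"dy": 0.12,"dz": 0,"wx": 0,"wy": 0,"wz": -6,"claw": 1},
  {"dx": 0.688,"dy": 0.12,"dz": 0,"wx": 0,"wy": 0,"wz": -6,"claw": 1},
  {"dx": 0.688,"dy": 0.12,"dz": 0,"wx": 0,"wy": 0,"wz": -6,"claw": 1},
])

```text
clock: 4.62
tool_pos: [0.5229, 0.3056, 0.1134]
orientation: [[-0.869, 0.495, 0.004], [0.495, 0.869, -0.0], [-0.004, 0.002, -1.0]]
contact_force: [3.5, -3.7, -1.8]
gripper_width: 0.0006
grip_force: 2.2
```

drive_tool([
  {"dx": 0.688,"dy": 0.12,"dz": 0,"wx": 0,"wy": 0,"wz": -6,"claw": 1},
  {"dx": 0.688,"dy": 0.12,"dz": 0,"wx": 0,"wy": 0,"wz": -6,"claw": 1},
  {"dx": 0.688,"dy": 0.12,"dz": 0,"wx": 0,"wy": 0,"wz": -6,"claw": 1},
  {"dx": 0.688,"dy": 0.12,"dz": 0,"wx": 0,"wy": 0,"wz": -6,"claw": 1},
  {"dx": 0.688,"dy": 0.12,"dz": 0,"wx": 0,"wy": 0,"wz": -6,"claw": 1},
  {"dx": 0.688,"dy": 0.12,"dz": 0,"wx": 0,"wy": 0,"wz": -6,"claw": 1},
  {"dx": 0.688,"dy": 0.12,"dz": 0,"wx": 0,"wy": 0,"wz": -6,"claw": 1},
  {"dx": 0.688,"dy": 0.12,"dz": 0,"wx": 0,"wy": 0,"wz": -6,"claw": 1},
  {"dx": 0.688,"dy": 0.12,"dz": 0,"wx": 0,"wy": 0,"wz": -6,"claw": 1},
  {"dx": 0.688,"dy": 0.12,"dz": 0,"wx": 0,"wy": 0,"wz": -6,"claw": 1},
])

```text
clock: 5.45
tool_pos: [0.458, 0.3219, 0.1139]
orientation: [[-0.863, -0.505, 0.006], [-0.505, 0.863, 0.003], [-0.006, -0.0, -1.0]]
contact_force: [3.7, 4.1, -1.6]
gripper_width: 0.0005
grip_force: 2.3
```

```bash
python3 - <<'E'
from h import *
o=st(); print(np.round(o['joint_pos'],2))
H=np.array([.4768,.2569]); v=o['tool_pos'][:2]-H; x=o['orientation'][:2,0]; y=o['orientation'][:2,1]
print('tang',v@x,'rad',v@y,'yaw',np.degrees(np.arctan2(x[1],x[0])))
E
```

```text
5.45 tcp [0.458  0.3219 0.1139] F [ 3.7  4.1 -1.6] w 0.0005
[ 0.4   0.29  1.75  0.    1.1  -1.7 ]
tang -0.01666278164804499 rad 0.06557156681142538 yaw -149.6427300676147
```

Wheel 1 gives a steady 4–5 N, so it binds. Next is the middle wheel.

drive_tool([
  {"dx": -1,"dy": 0,"dz": 0,"wx": 0,"wy": 0,"wz": 0,"claw": 1},
  {"dx": 0,"dy": 0,"dz": -4,"wx": 0,"wy": 0,"wz": 0,"claw": 1},
  {"dx": 0,"dy": 0,"dz": -4,"wx": 0,"wy": 0,"wz": 0,"claw": 1},
  {"dx": 0,"dy": 0,"dz": -4,"wx": 0,"wy": 0,"wz": 0,"claw": 1},
  {"dx": 0.52,"dy": -3.82,"dz": 0,"wx": 0,"wy": 0,"wz": 0,"claw": 1},
  {"dx": 0.52,"dy": -3.82,"dz": 0,"wx": 0,"wy": 0,"wz": 0,"claw": 1},
  {"dx": 0.52,"dy": -3.82,"dz": 0,"wx": 0,"wy": 0,"wz": 0,"claw": 1},
  {"dx": 0.52,"dy": -3.82,"dz": 0,"wx": 0,"wy": 0,"wz": 0,"claw": 1},
  {"dx": 0.52,"dy": -3.82,"dz": 0,"wx": 0,"wy": 0,"wz": 0,"claw": 1},
  {"dx": 0.52,"dy": -3.82,"dz": 0,"wx": 0,"wy": 0,"wz": 0,"claw": 1},
  {"dx": 0.52,"dy": -3.82,"dz": 0,"wx": 0,"wy": 0,"wz": 0,"claw": 1},
  {"dx": 0.52,"dy": -3.82,"dz": 0,"wx": 0,"wy": 0,"wz": 0,"claw": 1},
  {"dx": 0.52,"dy": -3.82,"dz": 0,"wx": 0,"wy": 0,"wz": 0,"claw": 1},
  {"dx": 0.52,"dy": -3.82,"dz": 0,"wx": 0,"wy": 0,"wz": 0,"claw": 1},
  {"dx": 0.52,"dy": -3.82,"dz": 0,"wx": 0,"wy": 0,"wz": 0,"claw": 1},
])

```text
clock: 6.7
tool_pos: [0.6265, -0.0689, 0.2334]
orientation: [[-0.866, -0.501, 0.002], [-0.501, 0.866, -0.001], [-0.002, -0.002, -1.0]]
contact_force: [0.3, 1.3, -0.2]
gripper_width: 0.0002
grip_force: 0.0
```

drive_tool([
  {"dx": 0,"dy": 0,"dz": 0,"wx": 0,"wy": 0,"wz": 7.1,"claw": 1},
  {"dx": 0,"dy": 0,"dz": 0,"wx": 0,"wy": 0,"wz": 7.1,"claw": 1},
  {"dx": 0,"dy": 0,"dz": 0,"wx": 0,"wy": 0,"wz": 7.1,"claw": 1},
  {"dx": 0,"dy": 0,"dz": 0,"wx": 0,"wy": 0,"wz": 7.1,"claw": 1},
  {"dx": 0,"dy": 0,"dz": 0,"wx": 0,"wy": 0,"wz": 7.1,"claw": 1},
  {"dx": 0,"dy": 0,"dz": 0,"wx": 0,"wy": 0,"wz": 7.1,"claw": 1},
  {"dx": 0,"dy": 0,"dz": 0,"wx": 0,"wy": 0,"wz": 7.1,"claw": 1},
  {"dx": 0,"dy": 0,"dz": 0,"wx": 0,"wy": 0,"wz": 7.1,"claw": 1},
  {"dx": 0,"dy": 0,"dz": 0,"wx": 0,"wy": 0,"wz": 7.1,"claw": 1},
  {"dx": 0,"dy": 0,"dz": 0,"wx": 0,"wy": 0,"wz": 7.1,"claw": 1},
  {"dx": 0,"dy": 0,"dz": 0,"wx": 0,"wy": 0,"wz": 7.1,"claw": 1},
  {"dx": 0,"dy": 0,"dz": 0,"wx": 0,"wy": 0,"wz": 7.1,"claw": 1},
  {"dx": 0,"dy": 0,"dz": 0,"wx": 0,"wy": 0,"wz": 7.1,"claw": 1},
  {"dx": 0,"dy": 0,"dz": 0,"wx": 0,"wy": 0,"wz": 7.1,"claw": 1},
  {"dx": 0,"dy": 0,"dz": 0,"wx": 0,"wy": 0,"wz": 7.1,"claw": 1},
  {"dx": 0,"dy": 0,"dz": 0,"wx": 0,"wy": 0,"wz": 7.1,"claw": 1},
  {"dx": 0,"dy": 0,"dz": 0,"wx": 0,"wy": 0,"wz": 7,"claw": 1},
  {"dx": 0,"dy": 0,"dz": 0,"wx": 0,"wy": 0,"wz": 0,"claw": 1},
])

```text
clock: 8.2
tool_pos: [0.626, -0.0669, 0.2331]
orientation: [[0.014, 1.0, 0.002], [1.0, -0.014, -0.001], [-0.0, 0.002, -1.0]]
contact_force: [-0.3, 0.3, -0.1]
gripper_width: 0.0008
grip_force: 0.0
```

```bash
cat >> h.py <<'E'
def plan(w,off=.024):
    o=st(); x,y=o['orientation'][:2,0],o['orientation'][:2,1]; p=get_image('wrist'); H,P=locate(p,w)
    v=(P-H)/np.hypot(*(P-H)); t=np.array([-v[1],v[0]]); T=H+.065*v-off*t; d=(T-o['tool_pos'][:2])*100
    yaw=np.degrees(np.arctan2(x[1],x[0])); print('yaw',yaw,'go dx %.2f dy %.2f'%(d@x,d@y),'wz',yaw-np.degrees(np.arctan2(t[1],t[0])),'q',np.round(o['joint_pos'],2)); return p
E
python3 -c "
from h import *
p=plan(W[1]); save(p,'w2.png')"
```

```text
8.2 tcp [ 0.626  -0.0669  0.2331] F [-0.3  0.3 -0.1] w 0.0008
head [ 0.6092 -0.0097] area 40158.5 40133.303213339386 pin [0.6707 0.0065] area 355.0 438.98531812417787 r 0.0636 phi 14.8
yaw 89.21330426524227 go dx 5.13 dy 5.15 wz -15.543522442491522 q [-0.29  0.3   1.47  0.    1.37 -0.28]
```

drive_tool([
  {"dx": 2.57,"dy": 2.58,"dz": 0,"wx": 0,"wy": 0,"wz": 0,"claw": 1},
  {"dx": 2.57,"dy": 2.58,"dz": 0,"wx": 0,"wy": 0,"wz": 0,"claw": 1},
  {"dx": 0,"dy": 0,"dz": 4,"wx": 0,"wy": 0,"wz": -5.2,"claw": 1},
  {"dx": 0,"dy": 0,"dz": 4,"wx": 0,"wy": 0,"wz": -5.2,"claw": 1},
  {"dx": 0,"dy": 0,"dz": 2.8,"wx": 0,"wy": 0,"wz": -5.1,"claw": 1},
  {"dx": 0,"dy": 0,"dz": 1.2,"wx": 0,"wy": 0,"wz": 0,"claw": 1},
  {"dx": 0,"dy": 0,"dz": 0,"wx": 0,"wy": 0,"wz": 0,"claw": 1},
  {"dx": 0.3,"dy": 0,"dz": 0,"wx": 0,"wy": 0,"wz": 0,"claw": 1},
  {"dx": 0.2,"dy": 0,"dz": 0,"wx": 0,"wy": 0,"wz": 0,"claw": 1},
])

```text
clock: 9.0
tool_pos: [0.6781, -0.0116, 0.1147]
orientation: [[-0.256, 0.967, 0.004], [0.967, 0.256, -0.001], [-0.002, 0.004, -1.0]]
contact_force: [0.5, -0.4, 0.7]
gripper_width: 0.0002
grip_force: 0.0
```

drive_tool([
  {"dx": 0.2,"dy": 0,"dz": 0,"wx": 0,"wy": 0,"wz": 0,"claw": 1},
  {"dx": 0.2,"dy": 0,"dz": 0,"wx": 0,"wy": 0,"wz": 0,"claw": 1},
  {"dx": 0.34,"dy": 0.06,"dz": 0,"wx": 0,"wy": 0,"wz": -3,"claw": 1},
  {"dx": 0.34,"dy": 0.06,"dz": 0,"wx": 0,"wy": 0,"wz": -3,"claw": 1},
  {"dx": 0.34,"dy": 0.06,"dz": 0,"wx": 0,"wy": 0,"wz": -3,"claw": 1},
  {"dx": 0.34,"dy": 0.06,"dz": 0,"wx": 0,"wy": 0,"wz": -3,"claw": 1},
])

```text
clock: 9.5
tool_pos: [0.6749, 0.0052, 0.1139]
orientation: [[-0.454, 0.891, 0.005], [0.891, 0.454, -0.002], [-0.004, 0.003, -1.0]]
contact_force: [3.1, -3.5, 0.8]
gripper_width: 0.0003
grip_force: 2.2
```

drive_tool([
  {"dx": 0.34,"dy": 0.06,"dz": 0,"wx": 0,"wy": 0,"wz": -3,"claw": 1},
  {"dx": 0.34,"dy": 0.06,"dz": 0,"wx": 0,"wy": 0,"wz": -3,"claw": 1},
  {"dx": 0.34,"dy": 0.06,"dz": 0,"wx": 0,"wy": 0,"wz": -3,"claw": 1},
])

```text
clock: 9.75
tool_pos: [0.6716, 0.015, 0.114]
orientation: [[-0.588, 0.809, 0.006], [0.809, 0.588, -0.002], [-0.005, 0.004, -1.0]]
contact_force: [4.7, -1.8, -1.3]
gripper_width: 0.0005
grip_force: 2.3
```

drive_tool([
  {"dx": 0.688,"dy": 0.12,"dz": 0,"wx": 0,"wy": 0,"wz": -6,"claw": 1},
  {"dx": 0.688,"dy": 0.12,"dz": 0,"wx": 0,"wy": 0,"wz": -6,"claw": 1},
  {"dx": 0.688,"dy": 0.12,"dz": 0,"wx": 0,"wy": 0,"wz": -6,"claw": 1},
  {"dx": 0.688,"dy": 0.12,"dz": 0,"wx": 0,"wy": 0,"wz": -6,"claw": 1},
  {"dx": 0.688,"dy": 0.12,"dz": 0,"wx": 0,"wy": 0,"wz": -6,"claw": 1},
  {"dx": 0.688,"dy": 0.12,"dz": 0,"wx": 0,"wy": 0,"wz": -6,"claw": 1},
  {"dx": 0.688,"dy": 0.12,"dz": 0,"wx": 0,"wy": 0,"wz": -6,"claw": 1},
  {"dx": 0.688,"dy": 0.12,"dz": 0,"wx": 0,"wy": 0,"wz": -6,"claw": 1},
  {"dx": 0.688,"dy": 0.12,"dz": 0,"wx": 0,"wy": 0,"wz": -6,"claw": 1},
])

```text
clock: 10.5
tool_pos: [0.6254, 0.0553, 0.1142]
orientation: [[-1.0, -0.004, 0.007], [-0.004, 1.0, 0.0], [-0.007, 0.0, -1.0]]
contact_force: [4.2, 2.3, 0.8]
gripper_width: 0.0006
grip_force: 2.3
```

drive_tool([
  {"dx": 0.688,"dy": 0.12,"dz": 0,"wx": 0,"wy": 0,"wz": -6,"claw": 1},
  {"dx": 0.688,"dy": 0.12,"dz": 0,"wx": 0,"wy": 0,"wz": -6,"claw": 1},
  {"dx": 0.688,"dy": 0.12,"dz": 0,"wx": 0,"wy": 0,"wz": -6,"claw": 1},
  {"dx": 0.688,"dy": 0.12,"dz": 0,"wx": 0,"wy": 0,"wz": -6,"claw": 1},
  {"dx": 0.688,"dy": 0.12,"dz": 0,"wx": 0,"wy": 0,"wz": -6,"claw": 1},
  {"dx": 0.688,"dy": 0.12,"dz": 0,"wx": 0,"wy": 0,"wz": -6,"claw": 1},
  {"dx": 0.688,"dy": 0.12,"dz": 0,"wx": 0,"wy": 0,"wz": -6,"claw": 1},
  {"dx": 0.688,"dy": 0.12,"dz": 0,"wx": 0,"wy": 0,"wz": -6,"claw": 1},
  {"dx": 0.688,"dy": 0.12,"dz": 0,"wx": 0,"wy": 0,"wz": -6,"claw": 1},
])

```text
clock: 11.25
tool_pos: [0.5655, 0.041, 0.1137]
orientation: [[-0.585, -0.811, 0.004], [-0.811, 0.585, 0.001], [-0.003, -0.003, -1.0]]
contact_force: [1.4, 3.8, 1.0]
gripper_width: 0.0003
grip_force: 2.1
```

```bash
python3 - <<'E'
from h import *
o=st(); print(np.round(o['joint_pos'],2))
H=np.array([.6092,-.0097]); v=o['tool_pos'][:2]-H; x=o['orientation'][:2,0]; y=o['orientation'][:2,1]
print('tang',v@x,'rad',v@y,'yaw',np.degrees(np.arctan2(x[1],x[0])))
d=np.array([.545,-.316])-(o['tool_pos'][:2]-.01*x); print('next',d@x*100,d@y*100)
E
```

```text
11.25 tcp [0.5655 0.041  0.1137] F [1.4 3.8 1. ] w 0.0003
[-0.14  0.3   1.73  0.    1.1  -2.66]
tang -0.015593102528336338 rad 0.06515120148314595 yaw -125.7886410070127
next 31.159964692934533 -19.219902528261184
```

Wheel 2 also binds at 4–5 N, so wheel 3 should be the free one. I'll push it too.

drive_tool([
  {"dx": -1,"dy": 0,"dz": 0,"wx": 0,"wy": 0,"wz": 0,"claw": 1},
  {"dx": 0,"dy": 0,"dz": -4,"wx": 0,"wy": 0,"wz": 7.1,"claw": 1},
  {"dx": 0,"dy": 0,"dz": -4,"wx": 0,"wy": 0,"wz": 7.1,"claw": 1},
  {"dx": 0,"dy": 0,"dz": -4,"wx": 0,"wy": 0,"wz": 7.1,"claw": 1},
  {"dx": 0,"dy": 0,"dz": 0,"wx": 0,"wy": 0,"wz": 7.1,"claw": 1},
  {"dx": 0,"dy": 0,"dz": 0,"wx": 0,"wy": 0,"wz": 7.1,"claw": 1},
  {"dx": 0,"dy": 0,"dz": 0,"wx": 0,"wy": 0,"wz": 7.1,"claw": 1},
  {"dx": 0,"dy": 0,"dz": 0,"wx": 0,"wy": 0,"wz": 7.1,"claw": 1},
  {"dx": 0,"dy": 0,"dz": 0,"wx": 0,"wy": 0,"wz": 7.1,"claw": 1},
  {"dx": 0,"dy": 0,"dz": 0,"wx": 0,"wy": 0,"wz": 7.1,"claw": 1},
  {"dx": 0,"dy": 0,"dz": 0,"wx": 0,"wy": 0,"wz": 7.1,"claw": 1},
  {"dx": 0,"dy": 0,"dz": 0,"wx": 0,"wy": 0,"wz": 7.1,"claw": 1},
  {"dx": 0,"dy": 0,"dz": 0,"wx": 0,"wy": 0,"wz": 7.1,"claw": 1},
  {"dx": 0,"dy": 0,"dz": 0,"wx": 0,"wy": 0,"wz": 7.1,"claw": 1},
  {"dx": 0,"dy": 0,"dz": 0,"wx": 0,"wy": 0,"wz": 7.1,"claw": 1},
  {"dx": 0,"dy": 0,"dz": 0,"wx": 0,"wy": 0,"wz": 7.1,"claw": 1},
  {"dx": 0,"dy": 0,"dz": 0,"wx": 0,"wy": 0,"wz": 7.1,"claw": 1},
  {"dx": 0,"dy": 0,"dz": 0,"wx": 0,"wy": 0,"wz": 7.1,"claw": 1},
  {"dx": 0,"dy": 0,"dz": 0,"wx": 0,"wy": 0,"wz": 7.1,"claw": 1},
  {"dx": 0,"dy": 0,"dz": 0,"wx": 0,"wy": 0,"wz": 7.1,"claw": 1},
])

```text
clock: 12.92
tool_pos: [0.571, 0.0488, 0.2327]
orientation: [[-0.147, 0.989, 0.002], [0.989, 0.147, -0.0], [-0.0, 0.001, -1.0]]
contact_force: [0.1, -0.2, 0.0]
gripper_width: 0.0008
grip_force: 0.0
```

drive_tool([
  {"dx": 0,"dy": 0,"dz": 0,"wx": 0,"wy": 0,"wz": 7.1,"claw": 1},
  {"dx": -4.04,"dy": -0.45,"dz": 0,"wx": 0,"wy": 0,"wz": 0,"claw": 1},
  {"dx": -4.04,"dy": -0.45,"dz": 0,"wx": 0,"wy": 0,"wz": 0,"claw": 1},
  {"dx": -4.04,"dy": -0.45,"dz": 0,"wx": 0,"wy": 0,"wz": 0,"claw": 1},
  {"dx": -4.04,"dy": -0.45,"dz": 0,"wx": 0,"wy": 0,"wz": 0,"claw": 1},
  {"dx": -4.04,"dy": -0.45,"dz": 0,"wx": 0,"wy": 0,"wz": 0,"claw": 1},
  {"dx": -4.04,"dy": -0.45,"dz": 0,"wx": 0,"wy": 0,"wz": 0,"claw": 1},
  {"dx": -4.04,"dy": -0.45,"dz": 0,"wx": 0,"wy": 0,"wz": 0,"claw": 1},
  {"dx": -4.04,"dy": -0.45,"dz": 0,"wx": 0,"wy": 0,"wz": 0,"claw": 1},
  {"dx": -4.04,"dy": -0.45,"dz": 0,"wx": 0,"wy": 0,"wz": 0,"claw": 1},
  {"dx": 0,"dy": 0,"dz": 0,"wx": 0,"wy": 0,"wz": 0,"claw": 1},
])

```text
clock: 13.83
tool_pos: [0.5414, -0.3237, 0.2326]
orientation: [[-0.024, 1.0, 0.001], [1.0, 0.024, -0.004], [-0.004, 0.001, -1.0]]
contact_force: [-0.9, 0.0, 0.8]
gripper_width: 0.0003
grip_force: 0.0
```

```bash
python3 -c "
from h import *
p=plan(W[2]); save(p,'w3.png')"
```

```text
13.83 tcp [ 0.5414 -0.3237  0.2326] F [-0.9  0.   0.8] w 0.0003
head [ 0.5205 -0.2529] area 41286.5 42245.496814404134 pin [ 0.5851 -0.2589] area 354.5 435.0991802295903 r 0.0649 phi -5.4
yaw 91.35434263301067 go dx 3.98 dy 4.26 wz 6.7061820646293455 q [-0.73  0.31  1.47 -0.    1.36 -0.75]
```

drive_tool([
  {"dx": 1.99,"dy": 2.13,"dz": 0,"wx": 0,"wy": 0,"wz": 0,"claw": 1},
  {"dx": 1.99,"dy": 2.13,"dz": 0,"wx": 0,"wy": 0,"wz": 0,"claw": 1},
  {"dx": 0,"dy": 0,"dz": 4,"wx": 0,"wy": 0,"wz": 3.3,"claw": 1},
  {"dx": 0,"dy": 0,"dz": 4,"wx": 0,"wy": 0,"wz": 3.4,"claw": 1},
  {"dx": 0,"dy": 0,"dz": 2.8,"wx": 0,"wy": 0,"wz": 0,"claw": 1},
  {"dx": 0,"dy": 0,"dz": 1.2,"wx": 0,"wy": 0,"wz": 0,"claw": 1},
  {"dx": 0,"dy": 0,"dz": 0,"wx": 0,"wy": 0,"wz": 0,"claw": 1},
  {"dx": 0.3,"dy": 0,"dz": 0,"wx": 0,"wy": 0,"wz": 0,"claw": 1},
  {"dx": 0.2,"dy": 0,"dz": 0,"wx": 0,"wy": 0,"wz": 0,"claw": 1},
])

```text
clock: 14.63
tool_pos: [0.5848, -0.2703, 0.1138]
orientation: [[0.084, 0.996, 0.002], [0.996, -0.084, -0.001], [-0.001, 0.002, -1.0]]
contact_force: [0.2, 0.4, -0.9]
gripper_width: 0.0001
grip_force: 0.0
```

drive_tool([
  {"dx": 0.2,"dy": 0,"dz": 0,"wx": 0,"wy": 0,"wz": 0,"claw": 1},
  {"dx": 0.2,"dy": 0,"dz": 0,"wx": 0,"wy": 0,"wz": 0,"claw": 1},
  {"dx": 0.34,"dy": 0.06,"dz": 0,"wx": 0,"wy": 0,"wz": -3,"claw": 1},
  {"dx": 0.34,"dy": 0.06,"dz": 0,"wx": 0,"wy": 0,"wz": -3,"claw": 1},
  {"dx": 0.34,"dy": 0.06,"dz": 0,"wx": 0,"wy": 0,"wz": -3,"claw": 1},
  {"dx": 0.34,"dy": 0.06,"dz": 0,"wx": 0,"wy": 0,"wz": -3,"claw": 1},
])

```text
clock: 15.13
tool_pos: [0.5868, -0.2529, 0.1129]
orientation: [[-0.128, 0.992, 0.001], [0.992, 0.128, -0.001], [-0.001, 0.001, -1.0]]
contact_force: [-1.0, -0.3, -0.6]
gripper_width: 0.0006
grip_force: 0.0
```

drive_tool([
  {"dx": 0.34,"dy": 0.06,"dz": 0,"wx": 0,"wy": 0,"wz": -3,"claw": 1},
  {"dx": 0.34,"dy": 0.06,"dz": 0,"wx": 0,"wy": 0,"wz": -3,"claw": 1},
  {"dx": 0.34,"dy": 0.06,"dz": 0,"wx": 0,"wy": 0,"wz": -3,"claw": 1},
])

```text
clock: 15.38
tool_pos: [0.5868, -0.2425, 0.1129]
orientation: [[-0.281, 0.96, 0.001], [0.96, 0.281, -0.001], [-0.001, 0.001, -1.0]]
contact_force: [-1.7, -0.7, -0.0]
gripper_width: 0.0006
grip_force: 0.0
```

drive_tool([
  {"dx": 0.69,"dy": 0.054,"dz": 0,"wx": 0,"wy": 0,"wz": -6,"claw": 1},
  {"dx": 0.69,"dy": 0.054,"dz": 0,"wx": 0,"wy": 0,"wz": -6,"claw": 1},
  {"dx": 0.69,"dy": 0.054,"dz": 0,"wx": 0,"wy": 0,"wz": -6,"claw": 1},
  {"dx": 0.69,"dy": 0.054,"dz": 0,"wx": 0,"wy": 0,"wz": -6,"claw": 1},
  {"dx": 0.69,"dy": 0.054,"dz": 0,"wx": 0,"wy": 0,"wz": -6,"claw": 1},
  {"dx": 0.69,"dy": 0.054,"dz": 0,"wx": 0,"wy": 0,"wz": -6,"claw": 1},
  {"dx": 0.69,"dy": 0.054,"dz": 0,"wx": 0,"wy": 0,"wz": -6,"claw": 1},
  {"dx": 0.69,"dy": 0.054,"dz": 0,"wx": 0,"wy": 0,"wz": -6,"claw": 1},
  {"dx": 0.69,"dy": 0.054,"dz": 0,"wx": 0,"wy": 0,"wz": -6,"claw": 1},
])

```text
clock: 16.13
tool_pos: [0.5516, -0.1936, 0.1129]
orientation: [[-0.943, 0.334, 0.002], [0.334, 0.943, -0.001], [-0.002, -0.0, -1.0]]
contact_force: [0.5, 0.7, -0.1]
gripper_width: 0.0006
grip_force: 0.0
```

drive_tool([
  {"dx": 0.69,"dy": 0.054,"dz": 0,"wx": 0,"wy": 0,"wz": -6,"claw": 1},
  {"dx": 0.69,"dy": 0.054,"dz": 0,"wx": 0,"wy": 0,"wz": -6,"claw": 1},
  {"dx": 0.69,"dy": 0.054,"dz": 0,"wx": 0,"wy": 0,"wz": -6,"claw": 1},
  {"dx": 0.69,"dy": 0.054,"dz": 0,"wx": 0,"wy": 0,"wz": -6,"claw": 1},
  {"dx": 0.69,"dy": 0.054,"dz": 0,"wx": 0,"wy": 0,"wz": -6,"claw": 1},
  {"dx": 0.69,"dy": 0.054,"dz": 0,"wx": 0,"wy": 0,"wz": -6,"claw": 1},
  {"dx": 0.69,"dy": 0.054,"dz": 0,"wx": 0,"wy": 0,"wz": -6,"claw": 1},
  {"dx": 0.69,"dy": 0.054,"dz": 0,"wx": 0,"wy": 0,"wz": -6,"claw": 1},
  {"dx": 0.69,"dy": 0.054,"dz": 0,"wx": 0,"wy": 0,"wz": -6,"claw": 1},
])

```text
clock: 16.88
tool_pos: [0.4914, -0.1937, 0.1129]
orientation: [[-0.824, -0.566, 0.002], [-0.566, 0.824, -0.001], [-0.001, -0.002, -1.0]]
contact_force: [0.0, 0.1, -0.5]
gripper_width: 0.0005
grip_force: 0.0
```

```bash
python3 - <<'E'
from h import *
o=st(); print(np.round(o['joint_pos'],2))
p=get_image('side'); 
a=[cv2.resize(p['frame'][90:250,200:440],(480,320))]
p=get_image('scene'); a.append(cv2.resize(p['frame'][160:280,150:330],(320,213)))
cv2.imwrite('pics/chk.png',a[0][:,:,::-1])
x=o['orientation'][:2,0]; y=o['orientation'][:2,1]
print('yaw',np.degrees(np.arctan2(x[1],x[0])))
E
```

```text
16.88 tcp [ 0.4914 -0.1937  0.1129] F [ 0.   0.1 -0.5] w 0.0005
[-0.6   0.23  1.83  0.    1.08 -2.77]
yaw -145.50408471484292
```

View pics/chk.png

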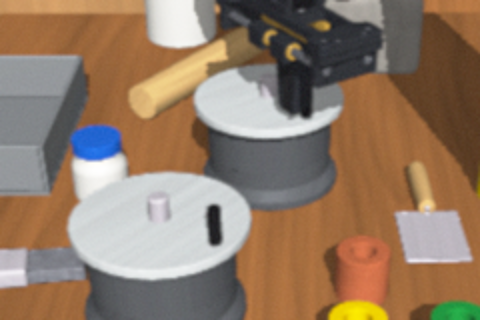

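Wheel 3 shows no resistance (under 0.5 N on average), so it is the free one. In the crop, wheel 2's pin is at (214,225) after its push and wheel 3's pin is hidden by the fingers. Next I go to the chuck.

drive_tool([
  {"dx": 0,"dy": 0,"dz": -4,"wx": 0,"wy": 0,"wz": 0,"claw": 1},
  {"dx": 0,"dy": 0,"dz": -4,"wx": 0,"wy": 0,"wz": 0,"claw": 1},
  {"dx": 0,"dy": 0,"dz": -4,"wx": 0,"wy": 0,"wz": 0,"claw": 1},
  {"dx": -2.1,"dy": 3.42,"dz": 0,"wx": 0,"wy": 0,"wz": 0,"claw": -1},
  {"dx": -2.1,"dy": 3.42,"dz": 0,"wx": 0,"wy": 0,"wz": 0,"claw": -1},
  {"dx": -2.1,"dy": 3.42,"dz": 0,"wx": 0,"wy": 0,"wz": 0,"claw": -1},
  {"dx": -2.1,"dy": 3.42,"dz": 0,"wx": 0,"wy": 0,"wz": 0,"claw": -1},
  {"dx": -2.1,"dy": 3.42,"dz": 0,"wx": 0,"wy": 0,"wz": 0,"claw": -1},
  {"dx": 0,"dy": 0,"dz": 0,"wx": 0,"wy": 0,"wz": 0,"claw": -1},
  {"dx": 0,"dy": 0,"dz": 0,"wx": 0,"wy": 0,"wz": 0,"claw": -1},
])

```text
clock: 17.82
tool_pos: [0.4821, 0.0091, 0.2326]
orientation: [[-0.826, -0.563, 0.002], [-0.563, 0.826, -0.0], [-0.001, -0.001, -1.0]]
contact_force: [0.2, -0.4, 0.2]
gripper_width: 0.0453
grip_force: 0.0
```

```bash
python3 - <<'E'
from h import *
o=st(); x,y=o['orientation'][:2,0],o['orientation'][:2,1]; p=get_image('wrist'); save(p,'ckw.png')
hsv=cv2.cvtColor(p['frame'],cv2.COLOR_RGB2HSV).astype(int); roi=np.zeros((480,640),np.uint8)
w=(.4225,-.033); cv2.fillConvexPoly(roi,np.int32(cyl(p,*w,.034,0,.05)[0]),1)
u=proj(p,[*w,.05]).astype(int); print(u,hsv[u[1]-22:u[1]+23:5,u[0]-20:u[0]+21:8].tolist())
print([(round(d['p'],2),np.round(d['position'],3)) for d in spot_point(p,'chuck')], [(round(d['p'],2),np.round(d['position'],3)) for d in spot_point(p,'modelling_knife')+spot_point(p,'paint_brush')])
c=p['frame'].copy(); cv2.polylines(c,[np.int32(cyl(p,*w,.025,0,.05)[0])],1,(0,255,255)); cv2.imwrite('pics/ckw.png',c[:,:,::-1])
ps=get_image('side'); locate(ps,(.5205,-.2529))
E
```

```text
17.82 tcp [0.4821 0.0091 0.2326] F [ 0.2 -0.4  0.2] w 0.0453
[321 121] [[[9, 151, 182], [9, 155, 215], [10, 153, 221], [10, 153, 220], [9, 154, 219], [14, 146, 192]], [[10, 154, 219], [9, 154, 220], [9, 154, 215], [9, 152, 218], [10, 153, 215], [15, 149, 180]], [[10, 157, 213], [9, 153, 221], [9, 153, 226], [9, 154, 217], [10, 154, 218], [9, 154, 218]], [[10, 156, 219], [9, 153, 157], [14, 140, 126], [10, 141, 105], [10, 154, 219], [9, 154, 220]], [[9, 152, 220], [15, 138, 118], [14, 141, 123], [14, 145, 125], [9, 156, 218], [10, 155, 219]], [[9, 154, 215], [14, 140, 124], [15, 137, 119], [14, 141, 125], [9, 155, 209], [9, 152, 218]], [[9, 151, 220], [14, 137, 123], [14, 136, 124], [14, 141, 119], [10, 155, 222], [10, 153, 223]], [[9, 152, 216], [10, 142, 113], [14, 139, 123], [13, 139, 114], [10, 155, 217], [10, 157, 213]], [[10, 153, 222], [10, 153, 224], [9, 149, 152], [9, 156, 213], [9, 154, 218], [10, 150, 231]]]
[(0.86, array([0.348, 0.064, 0.002])), (0.71, array([ 0.438,  0.068, -0.   ]))] []
head [ 0.543 -0.214] area 905.5 2142.2502463422716 pin [ 0.5127 -0.3005] area 125.5 92.67368196509778 r 0.0917 phi -109.3
```

View pics/ckw.png

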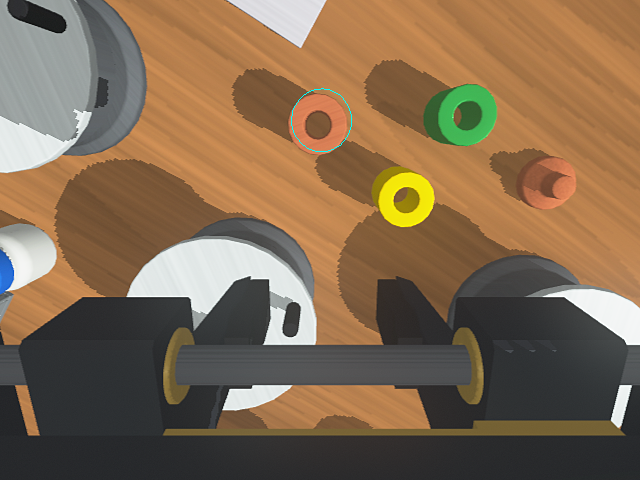

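The wrist view confirms the terracotta ring at (319,124), with yellow at (406,199) and green at (467,115). I'll refine its position.

```bash
python3 - <<'E'
from h import *
o=st(); x,y=o['orientation'][:2,0],o['orientation'][:2,1]; p=get_image('wrist')
hsv=cv2.cvtColor(p['frame'],cv2.COLOR_RGB2HSV).astype(int); roi=np.zeros((480,640),np.uint8)
w=(.4225,-.033); cv2.fillConvexPoly(roi,np.int32(cyl(p,*w,.034,0,.05)[0]),1)
m=(roi>0)&(hsv[:,:,0]<=11)&(hsv[:,:,1]>143)&(hsv[:,:,2]>90)
m=cv2.morphologyEx(m.astype(np.uint8),cv2.MORPH_OPEN,np.ones((3,3)))
C,a,b=fit(p,m,w,.025,0,.05); print(C,a,b)
d=(C-o['tool_pos'][:2])*100; print('go',d@x,d@y)
# wheel 3 pin now
f=p['frame'].max(2); n,l,s,ce=cv2.connectedComponentsWithStats((f[:60,:90]<75).astype(np.uint8)); i=1+np.argmax(s[1:,4]); print(s[i],ray(p,ce[i],.1175))
E
```

```text
18.07 tcp [0.4822 0.0057 0.2318] F [-0.6  0.6 -0.2] w 0.0653
[ 0.42692456 -0.03455841] 2793.5 2928.529602844268
go 6.830268548239095 -0.23913234528123306
[  11    2   59   36 1131] [ 0.47058908 -0.21301021  0.1175    ]
```

drive_tool([
  {"dx": 3.4,"dy": -0.12,"dz": 0,"wx": 0,"wy": 0,"wz": 0,"claw": -1},
  {"dx": 3.4,"dy": -0.12,"dz": 0,"wx": 0,"wy": 0,"wz": 0,"claw": -1},
  {"dx": 0,"dy": 0,"dz": 3.8,"wx": 0,"wy": 0,"wz": 0,"claw": -1},
  {"dx": 0,"dy": 0,"dz": 3.8,"wx": 0,"wy": 0,"wz": 0,"claw": -1},
  {"dx": 0,"dy": 0,"dz": 3.8,"wx": 0,"wy": 0,"wz": 0,"claw": -1},
  {"dx": 0,"dy": 0,"dz": 3.4,"wx": 0,"wy": 0,"wz": 0,"claw": -1},
  {"dx": 0,"dy": 0,"dz": 0,"wx": 0,"wy": 0,"wz": 0,"claw": -1},
])

```text
clock: 18.7
tool_pos: [0.422, -0.0325, 0.078]
orientation: [[-0.829, -0.56, -0.011], [-0.56, 0.829, 0.004], [0.007, 0.01, -1.0]]
contact_force: [-1.5, 0.9, -0.4]
gripper_width: 0.0883
grip_force: 0.0
```

drive_tool([
  {"dx": 0,"dy": 0,"dz": 2.8,"wx": 0,"wy": 0,"wz": 0,"claw": -1},
  {"dx": 0,"dy": 0,"dz": 2,"wx": 0,"wy": 0,"wz": 0,"claw": -1},
  {"dx": 0,"dy": 0,"dz": 0.9,"wx": 0,"wy": 0,"wz": 0,"claw": -1},
  {"dx": 0,"dy": 0,"dz": 0,"wx": 0,"wy": 0,"wz": 0,"claw": -1},
])

```text
clock: 19.03
tool_pos: [0.4264, -0.0335, 0.0263]
orientation: [[-0.828, -0.561, -0.002], [-0.561, 0.828, 0.001], [0.002, 0.002, -1.0]]
contact_force: [-0.6, -0.1, 0.9]
gripper_width: 0.0879
grip_force: 0.0
```

drive_tool([
  {"dx": 0,"dy": 0,"dz": 0.7,"wx": 0,"wy": 0,"wz": 0,"claw": -1},
  {"dx": 0,"dy": 0,"dz": 0,"wx": 0,"wy": 0,"wz": 0,"claw": 0.6},
  {"dx": 0,"dy": 0,"dz": 0,"wx": 0,"wy": 0,"wz": 0,"claw": 0.6},
  {"dx": 0,"dy": 0,"dz": 0,"wx": 0,"wy": 0,"wz": 0,"claw": 0.6},
  {"dx": 0,"dy": 0,"dz": 0,"wx": 0,"wy": 0,"wz": 0,"claw": 0.6},
  {"dx": 0,"dy": 0,"dz": 0,"wx": 0,"wy": 0,"wz": 0,"claw": 0.6},
  {"dx": 0,"dy": 0,"dz": 0,"wx": 0,"wy": 0,"wz": 0,"claw": 0.6},
  {"dx": 0,"dy": 0,"dz": 0,"wx": 0,"wy": 0,"wz": 0,"claw": 0.6},
  {"dx": 0,"dy": 0,"dz": 0,"wx": 0,"wy": 0,"wz": 0,"claw": 0.6},
], newtons=20)

```text
clock: 19.78
tool_pos: [0.4273, -0.0333, 0.0201]
orientation: [[-0.827, -0.562, 0.001], [-0.562, 0.827, -0.0], [-0.0, -0.0, -1.0]]
contact_force: [0.4, 0.7, 4.7]
gripper_width: 0.0486
grip_force: 19.9
```

drive_tool([
  {"dx": 0,"dy": 0,"dz": -1,"wx": 0,"wy": 0,"wz": 0,"claw": 0.6},
  {"dx": 0,"dy": 0,"dz": -3,"wx": 0,"wy": 0,"wz": 0,"claw": 0.6},
  {"dx": 0,"dy": 0,"dz": -4,"wx": 0,"wy": 0,"wz": 0,"claw": 0.6},
  {"dx": 0,"dy": 0,"dz": -4,"wx": 0,"wy": 0,"wz": 0,"claw": 0.6},
  {"dx": 0,"dy": 0,"dz": -4,"wx": 0,"wy": 0,"wz": 0,"claw": 0.6},
  {"dx": 0,"dy": 0,"dz": -4,"wx": 0,"wy": 0,"wz": 0,"claw": 0.6},
  {"dx": 0,"dy": 0,"dz": -3,"wx": 0,"wy": 0,"wz": 0,"claw": 0.6},
  {"dx": 0.18,"dy": -3.5,"dz": 0,"wx": 0,"wy": 0,"wz": 0,"claw": 0.6},
  {"dx": 0.18,"dy": -4.05,"dz": 0,"wx": 0,"wy": 0,"wz": 0,"claw": 0.6},
  {"dx": 0.18,"dy": -4.05,"dz": 0,"wx": 0,"wy": 0,"wz": 0,"claw": 0.6},
  {"dx": 0.18,"dy": -4.05,"dz": 0,"wx": 0,"wy": 0,"wz": 0,"claw": 0.6},
  {"dx": 0.18,"dy": -4.05,"dz": 0,"wx": 0,"wy": 0,"wz": 0,"claw": 0.6},
  {"dx": 0.18,"dy": -4.05,"dz": 0,"wx": 0,"wy": 0,"wz": 0,"claw": 0.6},
  {"dx": 0.18,"dy": -4.05,"dz": 0,"wx": 0,"wy": 0,"wz": 0,"claw": 0.6},
  {"dx": 0.18,"dy": -4.05,"dz": 0,"wx": 0,"wy": 0,"wz": 0,"claw": 0.6},
])

```text
clock: 21.03
tool_pos: [0.5943, -0.306, 0.2493]
orientation: [[-0.827, -0.562, -0.001], [-0.562, 0.827, 0.001], [0.0, 0.002, -1.0]]
contact_force: [1.0, -0.2, -1.4]
gripper_width: 0.0486
grip_force: 19.9
```

drive_tool([
  {"dx": 0,"dy": 0,"dz": 0,"wx": 0,"wy": 0,"wz": 7,"claw": 0.6},
  {"dx": 0,"dy": 0,"dz": 0,"wx": 0,"wy": 0,"wz": 7,"claw": 0.6},
  {"dx": 0,"dy": 0,"dz": 0,"wx": 0,"wy": 0,"wz": 7,"claw": 0.6},
  {"dx": 0,"dy": 0,"dz": 0,"wx": 0,"wy": 0,"wz": 7,"claw": 0.6},
  {"dx": 0,"dy": 0,"dz": 0,"wx": 0,"wy": 0,"wz": 7,"claw": 0.6},
  {"dx": 0,"dy": 0,"dz": 0,"wx": 0,"wy": 0,"wz": 7,"claw": 0.6},
  {"dx": 0,"dy": 0,"dz": 0,"wx": 0,"wy": 0,"wz": 7,"claw": 0.6},
  {"dx": 0,"dy": 0,"dz": 0,"wx": 0,"wy": 0,"wz": 7,"claw": 0.6},
  {"dx": 0,"dy": 0,"dz": 0,"wx": 0,"wy": 0,"wz": 7,"claw": 0.6},
  {"dx": 0,"dy": 0,"dz": 0,"wx": 0,"wy": 0,"wz": 7,"claw": 0.6},
  {"dx": 0,"dy": 0,"dz": 0,"wx": 0,"wy": 0,"wz": 0,"claw": 0.6},
  {"dx": 0,"dy": 0,"dz": 0,"wx": 0,"wy": 0,"wz": 0,"claw": 0.6},
])

```text
clock: 22.03
tool_pos: [0.5938, -0.3044, 0.2495]
orientation: [[-0.813, 0.582, -0.001], [0.582, 0.813, 0.001], [0.001, 0.0, -1.0]]
contact_force: [-0.7, 0.2, -1.9]
gripper_width: 0.0486
grip_force: 19.9
```

```bash
python3 - <<'E'
from h import *
o=st(); x,y=o['orientation'][:2,0],o['orientation'][:2,1]; print(np.round(o['orientation'],3).tolist(),np.round(o['joint_pos'],2))
p=get_image('wrist')
H,P=locate(p,(.5205,-.2529))
n=p['frame'].copy()
z=o['tool_pos'][2]-.0201
cv2.polylines(n,[np.int32(cyl(p,*H,.08,.1,.1)[0])],1,(255,0,0)); cv2.polylines(n,[np.int32(cyl(p,*H,.0095,.1,.122)[0])],1,(0,0,255))
cv2.polylines(n,[np.int32(cyl(p,*P,.006,.1,.135)[0])],1,(0,255,0)); 
c=o['tool_pos'][:2]
for zz,r in((z,.025),(z+.05,.025),(z+.05,.0115)): cv2.polylines(n,[np.int32(cyl(p,*c,r,zz,zz)[0])],1,(0,255,255))
cv2.imwrite('pics/w3v.png',n[:,:,::-1])
d=(H-c)*100; print('go',d@x,d@y)
E
```

```text
22.03 tcp [ 0.5938 -0.3044  0.2495] F [-0.7  0.2 -1.9] w 0.0486
[[-0.813, 0.582, -0.001], [0.582, 0.813, 0.001], [0.001, 0.0, -1.0]] [-0.65  0.38  1.34 -0.    1.42 -1.6 ]
head [ 0.524  -0.2552] area 36405.5 38950.54485429091 pin [ 0.4767 -0.2168] area 83.0 614.2464093829003 r 0.0609 phi 140.9
go 8.538011085007529 -0.05835145858612023
```

View pics/w3v.png

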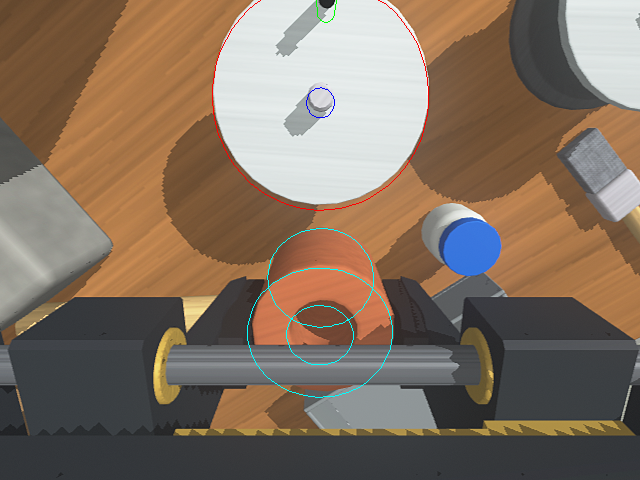

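The head is clipped at the image top, which biases the fit: the actual spigot is at about (320,95) against the fitted (320,102). The chuck is held upright, within about 1 mm of the TCP axis. I'll refit using only the visible rim and the spigot.

```bash
cat > rim.py <<'E'
from h import *
from scipy.optimize import least_squares
def rim(p,w):
    f=p['frame'].astype(int); mx=f.max(2); mn=f.min(2)
    roi=np.zeros(mx.shape,np.uint8); cv2.fillConvexPoly(roi,np.int32(cyl(p,*w,.09,.1,.1)[0]),1)
    m=((mn>130)&(mx-mn<40)&(roi>0)).astype(np.uint8)
    c=max(cv2.findContours(m,0,1)[0],key=len); h=cv2.convexHull(c)[:,0]; h=h[(h[:,1]>25)]
    q=np.array([ray(p,u+0.,.1)[:2] for u in h])
    r=least_squares(lambda v:np.hypot(*(q-v).T)-.08,w,loss='soft_l1',f_scale=.001); print('rim',np.round(r.x,4),'rms',np.sqrt(np.mean(r.fun**2)),len(q)); return r.x
if __name__=='__main__':
    o=st(); x,y=o['orientation'][:2,0],o['orientation'][:2,1]; p=get_image('wrist')
    H=rim(p,(.5205,-.2529)); d=(H-o['tool_pos'][:2])*100; print('go',d@x,d@y)
    n=p['frame'].copy(); cv2.polylines(n,[np.int32(cyl(p,*H,.0095,.1,.122)[0])],1,(0,0,255))
    cv2.polylines(n,[np.int32(cyl(p,*H,.08,.1,.1)[0])],1,(255,0,0))
    cv2.imwrite('pics/sp.png',cv2.resize(n[30:210,210:430],(660,540),interpolation=0)[:,:,::-1])
E
python3 rim.py
```

```text
22.08 tcp [ 0.5939 -0.3045  0.2496] F [-0.2  0.3 -2.2] w 0.0484
rim [ 0.5199 -0.2521] rms 0.0006322304041027927 44
go 9.064719452338238 -0.045916570090496656
```

View pics/sp.png

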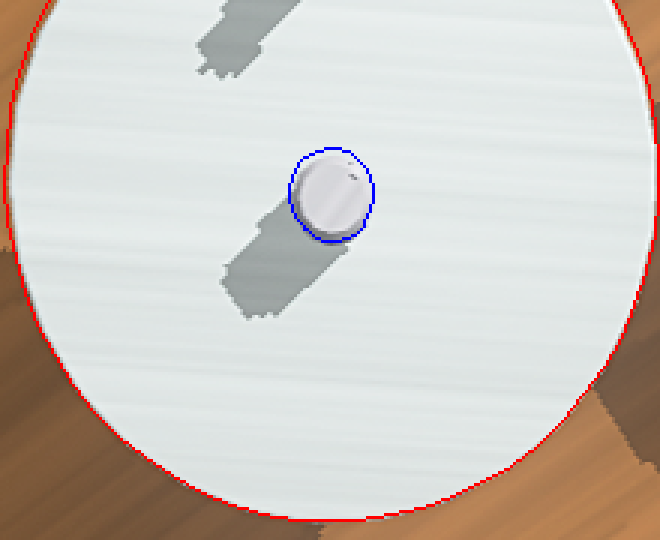

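The overlay fits the rim and spigot well. Wheel centre is (0.520, -0.2525). I'll move over it.

drive_tool([
  {"dx": 2.99,"dy": -0.03,"dz": 0,"wx": 0,"wy": 0,"wz": 0,"claw": 0.6},
  {"dx": 2.99,"dy": -0.03,"dz": 0,"wx": 0,"wy": 0,"wz": 0,"claw": 0.6},
  {"dx": 2.99,"dy": -0.03,"dz": 0,"wx": 0,"wy": 0,"wz": 0,"claw": 0.6},
  {"dx": 0,"dy": 0,"dz": 3.5,"wx": 0,"wy": 0,"wz": 0,"claw": 0.6},
  {"dx": 0,"dy": 0,"dz": 3.5,"wx": 0,"wy": 0,"wz": 0,"claw": 0.6},
  {"dx": 0,"dy": 0,"dz": 2.2,"wx": 0,"wy": 0,"wz": 0,"claw": 0.6},
  {"dx": 0,"dy": 0,"dz": 0.6,"wx": 0,"wy": 0,"wz": 0,"claw": 0.6},
  {"dx": 0,"dy": 0,"dz": 0,"wx": 0,"wy": 0,"wz": 0,"claw": 0.6},
  {"dx": 0,"dy": 0,"dz": 0,"wx": 0,"wy": 0,"wz": 0,"claw": 0.6},
])

```text
clock: 22.88
tool_pos: [0.5215, -0.2535, 0.1527]
orientation: [[-0.812, 0.584, 0.001], [0.584, 0.812, -0.001], [-0.001, -0.0, -1.0]]
contact_force: [-0.2, -0.4, -1.7]
gripper_width: 0.0488
grip_force: 19.9
```

```bash
python3 - <<'E'
from h import *
o=st(); x,y=o['orientation'][:2,0],o['orientation'][:2,1]; print(np.round(o['orientation'],4).tolist())
d=(np.array([.5199,-.2521])-o['tool_pos'][:2])*100; print('to head',d@x,d@y)
n=[]
for c in('side','scene'):
    p=get_image(c); f=p['frame'].copy(); u=proj(p,[.52,-.2525,.13]).astype(int)
    n.append(cv2.resize(f[u[1]-45:u[1]+45,u[0]-60:u[0]+60],(400,300),interpolation=2))
cv2.imwrite('pics/over.png',np.hstack(n)[:,:,::-1])
E
```

```text
22.88 tcp [ 0.5215 -0.2535  0.1527] F [-0.2 -0.4 -1.7] w 0.0488
[[-0.8117, 0.584, 0.0008], [0.584, 0.8117, -0.0006], [-0.001, -0.0, -1.0]]
to head 0.20609531686240232 0.018246797302124265
```

View pics/over.png

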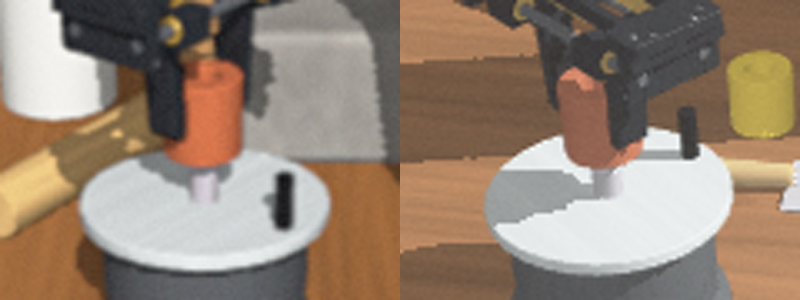

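The chuck is centred above the spigot in both views (side crop (204,185), scene crop (607,180)). I'll lower it slowly while watching the force.

drive_tool([
  {"dx": 0.1,"dy": 0,"dz": 0.3,"wx": 0,"wy": 0,"wz": 0,"claw": 0.6},
  {"dx": 0,"dy": 0,"dz": 0.3,"wx": 0,"wy": 0,"wz": 0,"claw": 0.6},
  {"dx": 0,"dy": 0,"dz": 0.2,"wx": 0,"wy": 0,"wz": 0,"claw": 0.6},
  {"dx": 0,"dy": 0,"dz": 0.2,"wx": 0,"wy": 0,"wz": 0,"claw": 0.6},
  {"dx": 0,"dy": 0,"dz": 0.1,"wx": 0,"wy": 0,"wz": 0,"claw": 0.6},
  {"dx": 0,"dy": 0,"dz": 0.1,"wx": 0,"wy": 0,"wz": 0,"claw": 0.6},
  {"dx": 0,"dy": 0,"dz": 0.1,"wx": 0,"wy": 0,"wz": 0,"claw": 0.6},
  {"dx": 0,"dy": 0,"dz": 0,"wx": 0,"wy": 0,"wz": 0,"claw": 0.6},
])

```text
clock: 23.65
tool_pos: [0.5201, -0.2525, 0.1386]
orientation: [[-0.811, 0.585, 0.0], [0.585, 0.811, -0.0], [-0.0, -0.0, -1.0]]
contact_force: [1.0, -0.2, -2.0]
gripper_width: 0.0485
grip_force: 19.9
```

drive_tool([
  {"dx": 0,"dy": 0,"dz": 0.2,"wx": 0,"wy": 0,"wz": 0,"claw": 0.6},
  {"dx": 0,"dy": 0,"dz": 0.2,"wx": 0,"wy": 0,"wz": 0,"claw": 0.6},
  {"dx": 0,"dy": 0,"dz": 0.2,"wx": 0,"wy": 0,"wz": 0,"claw": 0.6},
  {"dx": 0,"dy": 0,"dz": 0.2,"wx": 0,"wy": 0,"wz": 0,"claw": 0.6},
  {"dx": 0,"dy": 0,"dz": 0,"wx": 0,"wy": 0,"wz": 0,"claw": 0.6},
])

```text
clock: 24.07
tool_pos: [0.5201, -0.2526, 0.1303]
orientation: [[-0.811, 0.585, 0.0], [0.585, 0.811, -0.0], [-0.0, -0.0, -1.0]]
contact_force: [0.4, -0.6, -2.6]
gripper_width: 0.0485
grip_force: 19.9
```

drive_tool([
  {"dx": 0,"dy": 0,"dz": 0.2,"wx": 0,"wy": 0,"wz": 0,"claw": 0.6},
  {"dx": 0,"dy": 0,"dz": 0.2,"wx": 0,"wy": 0,"wz": 0,"claw": 0.6},
  {"dx": 0,"dy": 0,"dz": 0.2,"wx": 0,"wy": 0,"wz": 0,"claw": 0.6},
  {"dx": 0,"dy": 0,"dz": 0.2,"wx": 0,"wy": 0,"wz": 0,"claw": 0.6},
  {"dx": 0,"dy": 0,"dz": 0,"wx": 0,"wy": 0,"wz": 0,"claw": 0.6},
])

```text
clock: 24.48
tool_pos: [0.5201, -0.2526, 0.1224]
orientation: [[-0.811, 0.585, 0.0], [0.585, 0.811, -0.0], [-0.0, -0.0, -1.0]]
contact_force: [0.7, -2.0, -4.7]
gripper_width: 0.0488
grip_force: 19.9
```

drive_tool([
  {"dx": 0,"dy": 0,"dz": 0.1,"wx": 0,"wy": 0,"wz": 0,"claw": 0.6},
  {"dx": 0,"dy": 0,"dz": 0.1,"wx": 0,"wy": 0,"wz": 0,"claw": 0.6},
  {"dx": 0,"dy": 0,"dz": 0,"wx": 0,"wy": 0,"wz": 0,"claw": 0.6},
])

```text
clock: 24.73
tool_pos: [0.5201, -0.2525, 0.1207]
orientation: [[-0.811, 0.585, 0.0], [0.585, 0.811, -0.0], [-0.0, -0.0, -1.0]]
contact_force: [0.6, -3.0, -3.5]
gripper_width: 0.0486
grip_force: 19.9
```

drive_tool([
  {"dx": 0,"dy": 0,"dz": 0,"wx": 0,"wy": 0,"wz": 0,"claw": -0.18},
  {"dx": 0,"dy": 0,"dz": 0,"wx": 0,"wy": 0,"wz": 0,"claw": -0.25},
  {"dx": 0,"dy": 0,"dz": 0,"wx": 0,"wy": 0,"wz": 0,"claw": -0.4},
  {"dx": 0,"dy": 0,"dz": 0,"wx": 0,"wy": 0,"wz": 0,"claw": -0.4},
  {"dx": 0,"dy": 0,"dz": 0,"wx": 0,"wy": 0,"wz": 0,"claw": -0.4},
])

```text
clock: 25.15
tool_pos: [0.5201, -0.2523, 0.1208]
orientation: [[-0.811, 0.585, 0.0], [0.585, 0.811, 0.0], [0.0, 0.0, -1.0]]
contact_force: [0.1, -0.7, -0.4]
gripper_width: 0.0616
grip_force: 0.0
```

drive_tool([
  {"dx": 0,"dy": 0,"dz": -1,"wx": 0,"wy": 0,"wz": 0,"claw": -0.4},
  {"dx": 0,"dy": 0,"dz": -2,"wx": 0,"wy": 0,"wz": 0,"claw": -0.4},
  {"dx": 0,"dy": 0,"dz": -3,"wx": 0,"wy": 0,"wz": 0,"claw": -0.4},
  {"dx": 0,"dy": 0,"dz": -4,"wx": 0,"wy": 0,"wz": 0,"claw": -0.4},
  {"dx": -2.5,"dy": 0,"dz": -3,"wx": 0,"wy": 0,"wz": 0,"claw": -0.4},
  {"dx": -4,"dy": 0,"dz": 0,"wx": 0,"wy": 0,"wz": 0,"claw": -0.4},
  {"dx": -3,"dy": 0,"dz": 0,"wx": 0,"wy": 0,"wz": 0,"claw": -0.4},
  {"dx": 0,"dy": 0,"dz": 0,"wx": 0,"wy": 0,"wz": 0,"claw": -0.4},
  {"dx": 0,"dy": 0,"dz": 0,"wx": 0,"wy": 0,"wz": 0,"claw": -0.4},
])

```text
clock: 25.9
tool_pos: [0.5974, -0.3084, 0.2503]
orientation: [[-0.811, 0.585, -0.001], [0.585, 0.811, 0.001], [0.001, 0.0, -1.0]]
contact_force: [-0.9, 0.6, -0.2]
gripper_width: 0.0615
grip_force: 0.0
```

```bash
python3 - <<'E'
from h import *
from rim import rim
st(); p=get_image('wrist'); H=rim(p,(.52,-.2525)); f=p['frame']
hsv=cv2.cvtColor(f,cv2.COLOR_RGB2HSV).astype(int); roi=np.zeros((480,640),np.uint8)
cv2.fillConvexPoly(roi,np.int32(cyl(p,*H,.05,.1,.15)[0]),1)
m=(roi>0)&(hsv[:,:,0]<=13)&(hsv[:,:,1]>100)&(hsv[:,:,2]>60)
print('chuck',fit(p,m,H,.025,.1,.15))
for c in('side','scene','wrist'):
    q=get_image(c); print(c,[(round(d['p'],2),np.round(d['position'],3).tolist()) for d in spot_point(q,'chuck')])
E
```

```text
25.9 tcp [ 0.5974 -0.3084  0.2503] F [-0.9  0.6 -0.2] w 0.0615
rim [ 0.5199 -0.2521] rms 0.0005855049000308048 42
chuck (array([ 0.51965502, -0.2511462 ]), 5379.5, 5718.345998605946)
side [(0.93, [0.433, 0.067, -0.003]), (0.68, [0.519, -0.25, 0.102]), (0.63, [0.348, 0.06, -0.001]), (0.61, [0.267, -0.216, 0.003])]
scene [(0.89, [0.434, 0.066, -0.001]), (0.67, [0.517, -0.253, 0.102])]
wrist [(0.83, [0.521, -0.247, 0.097])]
```

```bash
python3 -c "
from h import *
print(finish_job())"
```

```text
the job is handed in; nothing more can be done
None
```

I pushed all three wheels round: whirler_1 and whirler_2 bind at about 4–5 N, and whirler_3 runs free. The chuck is home over whirler_3's spigot and released, and the job was handed in at about 26 s; the hand-in gave no verdict.

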